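# Strip the oil-bottle caddy for washing up

### The job

Strip the oil-bottle caddy for washing up. Some of the bottles still wear a stuck wooden cap: while the bottle stands in its well, work the cap off by twisting it to and fro as you ease it up, and rest it mouth down on the sloping wire rack. Stand all the open bottles upright on the white draining board, keep them from falling over, and leave the mug, lemon, onion and garlic where they are.

Things in the scene. Friction and masses are not known exactly. Their poses are not given: they have to be found in the camera images.
- cap_1: square dark-wood cap 43 x 43 x 38 mm, 80 g; absent if that bottle is open. Origin: centre of its underside (open end), z towards its closed top, x, y square to its sides. Sprung lugs in its 28 mm deep bore grip the neck: a slow straight pull only lifts the bottle with it, but while the cap is being turned on the neck, either way, it slides up easily; free after 28 mm. Fully on, underside 137 mm above the bottle's
- cap_2: square dark-wood cap 43 x 43 x 38 mm, 80 g; absent if that bottle is open. Origin: centre of its underside (open end), z towards its closed top, x, y square to its sides. Sprung lugs in its 28 mm deep bore grip the neck: a slow straight pull only lifts the bottle with it, but while the cap is being turned on the neck, either way, it slides up easily; free after 28 mm. Fully on, underside 137 mm above the bottle's
- cap_3: square dark-wood cap 43 x 43 x 38 mm, 80 g; absent if that bottle is open. Origin: centre of its underside (open end), z towards its closed top, x, y square to its sides. Sprung lugs in its 28 mm deep bore grip the neck: a slow straight pull only lifts the bottle with it, but while the cap is being turned on the neck, either way, it slides up easily; free after 28 mm. Fully on, underside 137 mm above the bottle's
- bottle_1: square green-glass bottle, body 62 x 62 x 100 mm, round neck 27 mm in diameter from 118 to 165 mm above the underside; empty, 0.4 to 0.7 kg. Origin: centre of its underside, z up, x, y square to its sides. Stands in a square well of the caddy, which stops it turning more than a few degrees but does not hold it down
- bottle_2: square green-glass bottle, body 62 x 62 x 100 mm, round neck 27 mm in diameter from 118 to 165 mm above the underside; empty, 0.4 to 0.7 kg. Origin: centre of its underside, z up, x, y square to its sides. Stands in a square well of the caddy, which stops it turning more than a few degrees but does not hold it down
- bottle_3: square green-glass bottle, body 62 x 62 x 100 mm, round neck 27 mm in diameter from 118 to 165 mm above the underside; empty, 0.4 to 0.7 kg. Origin: centre of its underside, z up, x, y square to its sides. Stands in a square well of the caddy, which stops it turning more than a few degrees but does not hold it down
- caddy: fixed oak block 102 (x) x 262 (y) x 46 mm with three square wells 66 x 66 mm and 40 mm deep, at y = -80, 0 and +80 mm in its frame; the well floor is 6 mm above the worktop. Origin: centre of its underside. Mind the wall cabinet: its front is 0.54 m ahead of the robot base, its underside 0.45 m above the worktop, and it reaches from y = 0.09 m to the right
- rack: loose steel wire rack, about 100 mm wide, 0.75 kg. Origin: on the worktop under its middle, x along its length, z up. Its deck is 220 mm long in x and 66 mm wide, 52 mm above the worktop along the middle line and sloping down towards +y at 0.26 rad (at offset y it is 52 mm - 0.266 y high); a lip 8 mm high runs along the low (+y) edge, which faces the robot. It may get pushed about
- drainer: fixed white ceramic draining board with ribs, 250 mm (x) by 125 mm (y). Origin: on the worktop under its middle; its ribbed top is 23 mm above the worktop there and slopes down towards +y at 0.05 rad
- mug: blue-grey mug, 97 mm tall, 78 mm wide, a bystander at the right; origin at its underside
- lemon: lemon, 78 mm long, a bystander at the back; origin at its underside
- onion: onion, 75 mm, a bystander at the back; origin at its underside
- garlic: garlic bulb, 60 mm, a bystander at the right; origin at its underside

How it is judged:
At the end, for the whole second after the job is handed in: Every cap present lies at rest mouth down on the rack's sloping deck (centre within 105 mm of the middle along it, 24 mm across it, tilt under 0.42 rad); all three bottles stand at rest on the draining board, centre at least 10 mm inside its edge, tilt under 0.15 rad; the rack stands level (x of cap_1 in the frame of rack between -0.105 and 0.105 m and y of cap_1 in the frame of rack between -0.028 and 0.024 m and z of cap_1 in the frame of rack between 0.04 and 0.068 m and angle between each of cap_1, cap_2, cap_3's own z axis and vertical below 0.42 rad and linear speed of each of cap_1, cap_2, cap_3, bottle_1, bottle_2, bottle_3 below 0.02 m/s and x of cap_2 in the frame of rack between -0.105 and 0.105 m and y of cap_2 in the frame of rack between -0.028 and 0.024 m and z of cap_2 in the frame of rack between 0.04 and 0.068 m and x of cap_3 in the frame of rack between -0.105 and 0.105 m and y of cap_3 in the frame of rack between -0.028 and 0.024 m and z of cap_3 in the frame of rack between 0.04 and 0.068 m and x of bottle_1 in the frame of drainer between -0.115 and 0.115 m and y of bottle_1 in the frame of drainer between -0.052 and 0.052 m and z of bottle_1 in the frame of drainer between 0.01 and 0.036 m and angle between each of bottle_1, bottle_2, bottle_3's own z axis and vertical below 0.15 rad and x of bottle_2 in the frame of drainer between -0.115 and 0.115 m and y of bottle_2 in the frame of drainer between -0.052 and 0.052 m and z of bottle_2 in the frame of drainer between 0.01 and 0.036 m and x of bottle_3 in the frame of drainer between -0.115 and 0.115 m and y of bottle_3 in the frame of drainer between -0.052 and 0.052 m and z of bottle_3 in the frame of drainer between 0.01 and 0.036 m and angle between rack's own z axis and vertical below 0.1 rad); the robot touches nothing.
It fails at once if a bottle falls over (angle between any of bottle_1, bottle_2, bottle_3's own z axis and vertical above 0.8 rad).
It fails at once if the mug, lemon, onion or garlic is pushed away (distance of any of mug, lemon, onion, garlic from where it was at the start of the episode above 0.05 m).
Of cap_1, cap_2, cap_3 only 2 to 3 are there at a start; the rules pass over those that are not, and their reading is None.
At some moment in a run one of rack may be knocked a few centimetres aside while the robot is not near it.
It also fails if it takes over 210 s, if anything falls off the work surface, if the arm or the gripper's body presses on something with over 40 N, if the wrist force passes 120 N, or if a joint passes its speed limit or range.

### The arm

A 7-joint arm with a two-finger parallel gripper is mounted at the origin on a cart in front of the work surface, level with it; the furniture and walls round the work are solid. World frame = base frame: x ahead of the robot, y to its left, z up, the work surface at z = 0. Lengths are in m, angles in rad, forces in N, time in s.
With the tool pointing down it reaches from about 0.4 to 0.85 m from the base axis. Payload 10.4 kg.
Tool frame: the origin (TCP) lies midway between the tips of the shut fingers; the grasp point (between the pads) lies 19 mm behind it; z points along the fingers, x is the direction in which the jaws open and shut, and the axes are right-handed (so a half turn about z gives the same grasp; the last joint's range is limited). The gripper opens to 85 mm and grips with 20 to 120 N. Pads are 22 mm wide; open, the fingers measure 114 mm over their backs; the gripper's body (76 mm by 85 mm) begins 54 mm behind the grasp point. The pads swing forward as they close: fully open they stand 13 mm farther back than shut.
Start: joints at [-1.259, 0.332, -0.065, 1.46, 0.022, 1.35, -0.088], TCP at [0.205, 0.59, 0.231] pointing down, gripper open.
Joint ranges: [-2.6, 2.6], [-0.5, 2.12], [-1.47, 1.34], [0.16, 2.42], [-1.27, 4.41], [0.06, 2.06], [-2.6, 2.6]. Speed limits (rad/s): [2.22, 2.22, 2.79, 2.79, 3.14, 3.14, 3.14].

### API

Orientations are given as a unit quaternion [x, y, z, w].
In Python, from workcell import monitor, eyes, ticket, models gives the robot as it stands.
- The arm moves only by the tool servo_tool, never from a script. Its argument "motion" is a list of rows, each a list of 7 numbers: the opening, from 0 (shut) to 1 (fully open), then the shift along the tool's x, y, z in m, then the turn, a rotation vector about the tool's x, y, z in degrees. In form: [[fingers, tx, ty, tz, rx, ry, rz], ...]. A call has 1 to 20 rows; each row is the pose to reach, as a shift and turn from the pose commanded when the call began, along the tool's axes at that moment; what a row does not reach only later rows make up. A row lasts 1/8 s, in which the tool goes at most 62.5 mm and 10.7 degrees, less where a joint would pass 70% of its speed; a pose out of reach is approached as far as the arm can. A call with a gripper value outside its range is refused whole. The fingers move at their own pace and stop on an object; "grip_force" is the grip in N (left out, the last holds). Time passes only in rows, so rows that repeat a pose let the fingers close. It gives the time, the measured TCP pose, the force and the opening at its end, in the units of the state.
- monitor.get_obs(): the state, without advancing time (a new reading comes with each control period).
- eyes.camera(name): name is "side" or "top"; returns (picture, depth): 420x560x3 uint8, blue, green, red; 420x560 float32, m along the optical axis (not along the pixel's ray), 0 where there is no reading.
- eyes.camera_info(name): a dict with "intrinsics" (3x3 intrinsics, pixels), "extrinsics" (4x4, takes a point from world to camera coordinates). Camera axes: x right, y down, z forward; pixel columns grow to the right and rows downward; lengths in m; the calibration is good to about 2 mm. A picture is of the moment at which its call begins. camera_info takes no time and is no camera call.
- ticket.hand_in(): hands the job in, once; it reports no verdict.
Trained networks look in the newest picture that a camera, given by its name, has taken for a name from the list of things; names that differ only in an ending like _2 or _b are one class to them, and where a whole thing is asked for, a point or a joint stands for the part that bears it (a point fixed in the world has none). Each returns a list of dicts, best first, with "confidence" (0 to 1); they miss things now and then, are a little off and sometimes report something else, mostly with a low value. They report only what shows in the picture. A call takes as long as a camera call.
- models.boxes_of(camera, thing): "point" ([x, y, z] in m, in the coordinates of the camera as it stood for that picture, good to about 4 mm: the middle of the surface that is visible of it).
The state is a dict: "clock": time; "joint_pos": joint angles; "joint_velocities": joint speeds; "tau": joint torques, N m; "position": TCP position; "ee_rot": TCP orientation; "ft_force": force on the tool from outside, world axes, zero at the start; "torque": the same for the moment, N m; "grip_width": opening from 0.0 (shut) to 1.0 (fully open).
Only numpy, scipy, OpenCV 4.12 (cv2) and the standard library are available. Lean on these libraries where they do the work, as an engineer would, in place of code of your own. Each camera call takes 0.05 s, during which the arm holds its last target. There are 200 camera calls.

## Working session

There is one attempt and no reset: what is moved stays moved. The work goes in short steps, Python scripts to look and compute and a tool call to move; the robot and the scene stay as the last step left them, time stands still between calls to the robot, and variables do not carry over. Pictures are saved under pics/ and viewed, about 12 in all and at most 16, crops included, and the job is handed in when it is done.

Besides the shell and the picture viewer there is one more tool, called after "Call:" in YAML: its name, and indented under it one key for each argument. servo_tool: Moves the arm, as the interface text tells. Its arguments: {"type":"object","properties":{"motion":{"type":"array"},"grip_force":{"type":"number"}},"required":["motion"]}

```bash
mkdir -p pics; ls
cat > h.py <<'E'
import numpy as np, cv2
from workcell import monitor, eyes, ticket, models
def snap(cam,name=None):
    im,d=eyes.camera(cam)
    if name: cv2.imwrite(f'pics/{name}.png',im)
    return im,d
def cal(cam):
    i=eyes.camera_info(cam); return np.array(i['intrinsics']),np.array(i['extrinsics'])
def toworld(cam,p):
    K,E=cal(cam); return (np.linalg.inv(E)@np.r_[p,1])[:3]
def cloud(cam,d):
    K,E=cal(cam); v,u=np.mgrid[:d.shape[0],:d.shape[1]]
    P=np.stack([(u-K[0,2])/K[0,0]*d,(v-K[1,2])/K[1,1]*d,d,np.ones_like(d)],-1)
    W=P@np.linalg.inv(E).T; W=W[...,:3]; W[d<=0]=np.nan; return W
def pix(cam,w):
    K,E=cal(cam); c=(E@np.r_[w,1])[:3]; q=K@c; return q[:2]/q[2]
E
python3 - <<'E'
from h import *
print(monitor.get_obs())
for c in ['side','top']:
    im,d=snap(c,c+'0'); np.save(c+'0.npy',cloud(c,d))
    K,E=cal(c); print(c,K.tolist(),np.linalg.inv(E).round(3).tolist())
    for t in ['cap_1','bottle_1','caddy','rack','drainer','mug','lemon','onion','garlic']:
        print(t,[(toworld(c,r['point']).round(3).tolist(),round(r['confidence'],2)) for r in models.boxes_of(c,t)])
E
```

```text
pics
{'clock': 0.0, 'joint_pos': array([-1.25861095,  0.33285198, -0.06465829,  1.46095968,  0.0216047 ,
        1.34990993, -0.08850171]), 'joint_velocities': array([ 5.88377502e-04, -1.64781635e-03,  2.08583132e-04,  4.27558638e-05,
       -1.33704251e-03, -7.39281146e-04, -6.87365978e-04]), 'tau': array([-5.70158663e-04, -6.25443506e+01,  4.86411550e-02, -3.91596544e+01,
        1.60959258e-02,  1.01380987e-02,  9.36654658e-06]), 'position': array([0.2052582 , 0.58992509, 0.23051949]), 'ee_rot': array([ 8.15040941e-01,  5.79402926e-01, -5.58148234e-04,  4.49804940e-04]), 'ft_force': array([-0.10753691, -0.50042184,  0.04623982]), 'torque': array([-0.02386409, -0.01350813, -0.0153809 ]), 'grip_width': 1.0005495458120481}
side [[416.04246671086565, 0.0, 281.5736358308604], [0.0, 416.04246671086565, 208.06762094620177], [0.0, 0.0, 1.0]] [[0.806, -0.295, 0.513, -0.014], [-0.592, -0.404, 0.698, -0.942], [0.001, -0.866, -0.5, 0.678], [0.0, 0.0, 0.0, 1.0]]
cap_1 [([0.466, -0.239, 0.167], 0.91), ([0.46, -0.158, 0.173], 0.61)]
bottle_1 [([0.468, -0.318, 0.103], 0.66), ([0.454, -0.242, 0.09
[... 250 characters left out ...]
8], 0.77)]
onion [([0.688, -0.174, 0.045], 0.58)]
garlic [([0.379, -0.487, 0.034], 0.72)]
top [[461.09108943802926, 0.0, 270.4579847784968], [0.0, 461.09108943802926, 210.07222396399465], [0.0, 0.0, 1.0]] [[0.27, -0.938, 0.216, 0.232], [-0.963, -0.262, 0.062, -0.263], [-0.002, -0.225, -0.974, 1.57], [0.0, 0.0, 0.0, 1.0]]
cap_1 [([0.472, -0.223, 0.183], 0.74), ([0.461, -0.142, 0.184], 0.66)]
bottle_1 [([0.47, -0.3, 0.113], 0.86), ([0.447, -0.157, 0.1], 0.6), ([0.448, -0.228, 0.101], 0.5)]
caddy [([0.446, -0.236, 0.045], 0.68)]
rack [([0.459, 0.063, 0.048], 0.95)]
drainer [([0.53, 0.266, 0.02], 0.56)]
mug []
lemon []
onion [([0.688, -0.158, 0.048], 0.59)]
garlic [([0.386, -0.479, 0.038], 0.5)]
```

View pics/side0.png

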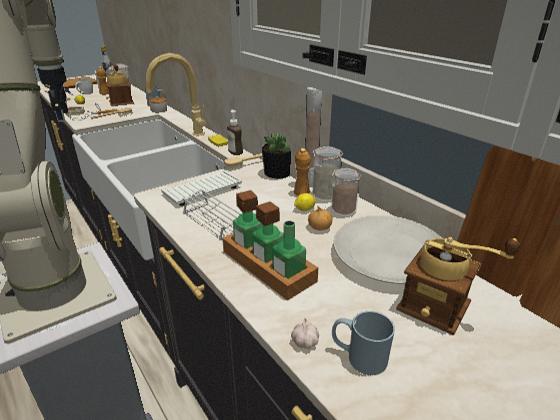

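View pics/top0.png

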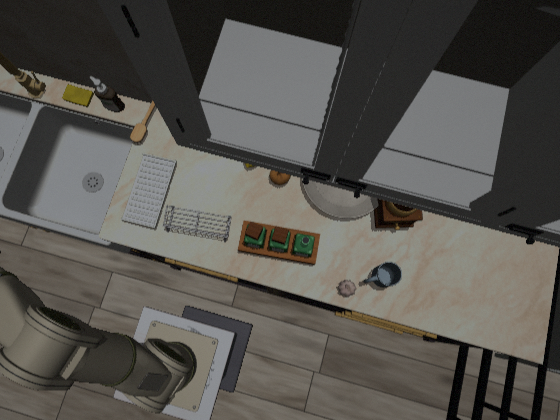

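Run:
```python
from h import *
for c in ['side','top']:
    W=np.load(c+'0.npy')
    for nm,(x0,x1,y0,y1,z0,z1) in dict(captops=(.35,.6,-.4,-.05,.168,.195),neck=(.35,.6,-.4,-.05,.155,.167),caddytop=(.3,.62,-.45,0,.040,.052),rack=(.3,.62,-.1,.25,.035,.08),drain=(.3,.8,.08,.5,.010,.032)).items():
        m=(W[...,0]>x0)&(W[...,0]<x1)&(W[...,1]>y0)&(W[...,1]<y1)&(W[...,2]>z0)&(W[...,2]<z1)
        n,l,s,_=cv2.connectedComponentsWithStats(m.astype(np.uint8))
        for i in range(1,n):
            if s[i,4]<40: continue
            p=W[l==i]; r=cv2.minAreaRect(p[:,:2].astype(np.float32)*1000)
            print(c,nm,s[i],p.mean(0).round(3),np.round(r[0],0),np.round(r[1],0),round(r[2],1),'z',np.percentile(p[:,2],[5,50,95]).round(3))
```

```text
side captops [236 190  22  15 216] [ 0.461 -0.147  0.178] [ 464. -141.] [47. 42.] 82.3 z [0.17  0.18  0.182]
side captops [256 202  24  16 248] [ 0.469 -0.228  0.178] [ 473. -223.] [43. 45.] 89.9 z [0.169 0.18  0.182]
side captops [283 221  12   7  62] [ 0.478 -0.303  0.171] [ 478. -302.] [25. 25.] 66.1 z [0.169 0.171 0.173]
side neck [236 198  22  11  93] [ 0.457 -0.154  0.161] [ 454. -150.] [31. 58.] 38.1 z [0.156 0.161 0.166]
side neck [256 212  24  11 101] [ 0.465 -0.235  0.161] [ 463. -234.] [31. 57.] 45.4 z [0.156 0.161 0.166]
side neck [283 225  12   8  54] [ 0.473 -0.308  0.161] [ 473. -306.] [14. 26.] 44.0 z [0.156 0.161 0.166]
side caddytop [214 218  19  11  51] [ 0.449 -0.033  0.046] [449. -28.] [32. 51.] 13.2 z [0.042 0.047 0.05 ]
side caddytop [ 222  234   96   54 1080] [ 0.45  -0.26   0.046] [ 472. -221.] [104. 266.] 5.6 z [0.042 0.046 0.05 ]
side rack [183 189  58  41 409] [0.461 0.063 0.051] [461.  64.] [ 79. 230.] 3.2 z [0.041 0.05  0.059]
side drain [229 148  11   7  47] [0.785 0.473 0.02 ] [781. 475.] [16. 48.] 31.4 z [0.011 0.021 0.029]
side drain [224 157  30  12
[... 433 characters left out ...]
473 -0.222  0.181] [ 474. -222.] [43. 44.] 87.7 z [0.176 0.181 0.185]
top captops [301 237   9   8  52] [ 0.479 -0.302  0.172] [ 479. -301.] [22. 25.] 14.4 z [0.169 0.171 0.174]
top caddytop [238 221  82  43 971] [ 0.464 -0.226  0.046] [ 473. -222.] [104. 261.] 5.3 z [0.041 0.046 0.05 ]
top rack [162 206  70  32 528] [0.46  0.061 0.051] [464.  63.] [ 75. 225.] 5.0 z [0.04  0.051 0.061]
top rack [238 221  10  30  78] [ 0.469 -0.095  0.046] [461. -94.] [102.  12.] 0.6 z [0.041 0.046 0.05 ]
top drain [134 118  14  20  71] [0.746 0.363 0.029] [743. 360.] [43. 66.] 60.1 z [0.024 0.03  0.032]
top drain [ 121  154   56   75 2404] [0.528 0.262 0.021] [530. 263.] [251. 127.] 1.4 z [0.014 0.021 0.028]
```

```bash
cat >> h.py <<'E'
from scipy.spatial.transform import Rotation as R
def delta(p,yaw,tilt=0,ref=None):
    """shift (m) and turn (deg) in tool axes to reach TCP p, tool down with jaw yaw (deg), tilt: deg, tool z leaning outward along jaw x axis"""
    o=monitor.get_obs(); p0,q0=(o['position'],R.from_quat(o['ee_rot'])) if ref is None else ref
    t=R.from_euler('z',yaw,degrees=True)*R.from_euler('x',180,degrees=True)*R.from_euler('y',tilt,degrees=True)
    s=q0.inv().apply(np.array(p)-p0); r=(q0.inv()*t).as_rotvec(degrees=True)
    print(s.round(4).tolist(),r.round(1).tolist(),'toolz',t.apply([0,0,1]).round(2))
def st():
    o=monitor.get_obs(); e=R.from_quat(o['ee_rot']); x=e.apply([1,0,0])
    print('t',round(o['clock'],2),'p',o['position'].round(4),'yaw',round(np.degrees(np.arctan2(x[1],x[0])),1),'z',e.apply([0,0,1]).round(3),'F',o['ft_force'].round(1),'T',o['torque'].round(2),'w',round(o['grip_width'],3),'q',o['joint_pos'].round(2))
E
python3 - <<'E'
from h import *
st(); delta([.37,.32,.27],36); delta([.465,-.141,.26],-9)
E
```

```text
t 1.0 p [0.2053 0.5904 0.2314] yaw 70.8 z [ 0.  0. -1.] F [ 1.  -0.4  0.1] T [-0.01  0.02 -0.01] w 1.001 q [-1.26  0.33 -0.06  1.46  0.02  1.35 -0.09]
[-0.2012, 0.2444, -0.0387] [-0.0, -0.0, 34.8] toolz [ 0. -0. -1.]
[-0.6054, 0.4855, -0.0287] [-0.0, -0.0, 79.8] toolz [-0. -0. -1.]
```

Call:
servo_tool:
  motion:
    - [1,-0.2,0.244,-0.039,0,0,35]
    - [1,-0.2,0.244,-0.039,0,0,35]
    - [1,-0.2,0.244,-0.039,0,0,35]
    - [1,-0.2,0.244,-0.039,0,0,35]
    - [1,-0.2,0.244,-0.039,0,0,35]
    - [1,-0.605,0.4855,-0.029,0,0,79.8]
    - [1,-0.605,0.4855,-0.029,0,0,79.8]
    - [1,-0.605,0.4855,-0.029,0,0,79.8]
    - [1,-0.605,0.4855,-0.029,0,0,79.8]
    - [1,-0.605,0.4855,-0.029,0,0,79.8]
    - [1,-0.605,0.4855,-0.029,0,0,79.8]
    - [1,-0.605,0.4855,-0.029,0,0,79.8]
    - [1,-0.605,0.4855,-0.029,0,0,79.8]
    - [1,-0.605,0.4855,-0.029,0,0,79.8]
  grip_force: 80

```text
clock: 2.75
position: [0.4649, -0.1438, 0.2604]
ee_rot: [0.997, -0.081, 0.0, 0.0]
ft_force: [-0.1, -0.2, -0.5]
grip_width: 0.996
```

Run:
```python
from h import *
st(); delta([.465,-.141,.147],-9)
```

```text
t 2.75 p [ 0.4649 -0.1438  0.2604] yaw -9.3 z [ 0.    -0.001 -1.   ] F [-0.1 -0.2 -0.5] T [-0.02 -0.01  0.02] w 0.996 q [-0.54 -0.03  0.75  1.8   0.02  1.36  0.04]
[-0.0004, -0.0029, 0.1134] [0.0, -0.0, -0.3] toolz [-0. -0. -1.]
```

Call:
servo_tool:
  motion:
    - [1,0,-0.002,0.05,0,0,0]
    - [1,0,-0.002,0.09,0,0,0]
    - [1,0,-0.002,0.113,0,0,0]
    - [1,0,-0.002,0.113,0,0,0]
    - [0,0,-0.002,0.113,0,0,0]
    - [0,0,-0.002,0.113,0,0,0]
    - [0,0,-0.002,0.113,0,0,0]
    - [0,0,-0.002,0.113,0,0,0]
    - [0,0,-0.002,0.113,0,0,0]
    - [0,0,-0.002,0.113,0,0,0]
  grip_force: 80

```text
clock: 4.0
position: [0.4666, -0.1387, 0.1485]
ee_rot: [0.997, -0.078, 0.001, -0.0]
ft_force: [1.7, 0.3, 6.4]
grip_width: 0.491
```

Run:
```python
from h import *
st(); snap('side','g1')
```

```text
t 4.0 p [ 0.4666 -0.1387  0.1485] yaw -9.0 z [ 0.003  0.    -1.   ] F [1.7 0.3 6.4] T [ 0.06 -0.23 -0.02] w 0.491 q [-0.52  0.09  0.76  1.96 -0.07  1.11  0.11]
```

Call:
servo_tool:
  motion:
    - [0,0,0,0,0,0,9]
    - [0,0,0,-0.002,0,0,18]
    - [0,0,0,-0.004,0,0,27]
    - [0,0,0,-0.004,0,0,18]
    - [0,0,0,-0.0065,0,0,9]
    - [0,0,0,-0.009,0,0,0]
    - [0,0,0,-0.0115,0,0,-9]
    - [0,0,0,-0.014,0,0,-18]
    - [0,0,0,-0.0165,0,0,-27]
    - [0,0,0,-0.0165,0,0,-18]
    - [0,0,0,-0.019,0,0,-9]
    - [0,0,0,-0.0215,0,0,0]
    - [0,0,0,-0.024,0,0,9]
    - [0,0,0,-0.0265,0,0,18]
    - [0,0,0,-0.029,0,0,27]
    - [0,0,0,-0.029,0,0,18]
    - [0,0,0,-0.032,0,0,9]
    - [0,0,0,-0.035,0,0,0]
    - [0,0,0,-0.038,0,0,-9]
    - [0,0,0,-0.038,0,0,-9]

```text
clock: 6.55
position: [0.4654, -0.1386, 0.1855]
ee_rot: [1.0, -0.0, 0.0, -0.0]
ft_force: [-0.1, -0.4, -1.7]
grip_width: 0.494
```

Run:
```python
from h import *
st(); im,d=snap('side'); cv2.imwrite('pics/tw1.png',cv2.resize(im[150:330,180:360],None,fx=3,fy=3))
W=cloud('side',d)
def zs(u0,u1,v0,v1): print(np.nanmax(W[v0:v1,u0:u1,2]))
```

```text
t 6.55 p [ 0.4654 -0.1386  0.1855] yaw -0.0 z [ 0.  0. -1.] F [-0.1 -0.4 -1.7] T [-0.01 -0.04  0.01] w 0.494 q [-0.53  0.04  0.76  1.91 -0.03  1.2   0.23]
```

View pics/tw1.png

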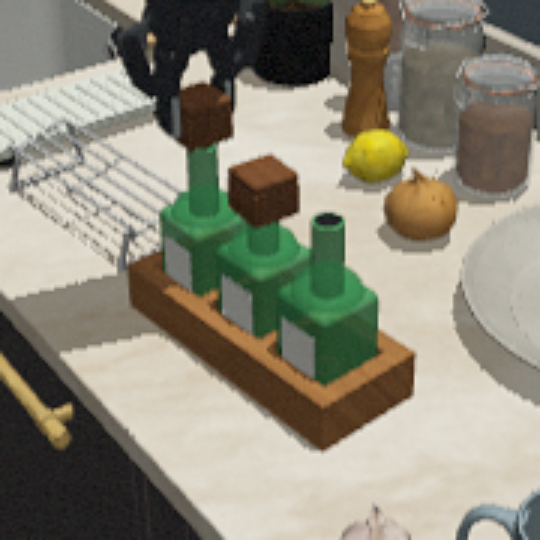

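Call:
servo_tool:
  motion:
    - [0,0,0,-0.02,0,0,0]
    - [0,0,0,-0.06,0,0,0]
    - [0,0,0,-0.08,0,0,0]
    - [0,0,0,-0.08,0,0,0]

```text
clock: 7.1
position: [0.466, -0.1387, 0.2662]
ee_rot: [1.0, -0.001, 0.001, -0.0]
ft_force: [0.3, 0.5, -0.4]
grip_width: 0.491
```

```bash
cat >> h.py <<'E'
def rack():
    for c in ['side','top']:
        im,d=snap(c); W=cloud(c,d)
        m=(W[...,0]>.3)&(W[...,0]<.62)&(W[...,1]>-.085)&(W[...,1]<.2)&(W[...,2]>.035)&(W[...,2]<.068)
        p=W[m]; r=cv2.minAreaRect(p[:,:2].astype(np.float32)*1000)
        A=np.c_[p[:,:2]-p[:,:2].mean(0),np.ones(len(p))]; k=np.linalg.lstsq(A,p[:,2],rcond=None)[0]
        print(c,len(p),np.round(r[0],1),np.round(r[1],1),round(r[2],1),'plane',k.round(3),p.mean(0).round(3))
E
python3 - <<'E'
from h import *
st(); rack()
E
```

```text
t 7.1 p [ 0.466  -0.1387  0.2662] yaw -0.1 z [ 0.002  0.    -1.   ] F [ 0.3  0.5 -0.4] T [ 0.02 -0.02  0.01] w 0.491 q [-0.55 -0.04  0.74  1.8   0.02  1.37  0.18]
side 411 [460.5  63.9] [ 76.4 228.3] 3.4 plane [0.165 0.009 0.051] [0.461 0.063 0.051]
top 303 [457.8 106.9] [ 75.1 136.2] 2.8 plane [0.189 0.007 0.051] [0.456 0.111 0.051]
```

Run:
```python
from h import *
tz=np.array([.257,.018,-.966]); P=np.array([.462,.114,.056])-.0055*tz
delta(P-.1*tz,4.3,-15); delta(P-.1*tz,4.3,15);
```

```text
[-0.0305, -0.2505, 0.1066] [-0.6, -14.9, -4.4] toolz [-0.26 -0.02 -0.97]
[-0.0305, -0.2505, 0.1066] [0.6, 15.0, -4.4] toolz [ 0.26  0.02 -0.97]
```

Call:
servo_tool:
  motion:
    - [0,-0.01,-0.06,0,0,0,0]
    - [0,-0.02,-0.12,0.0,0,5,-1]
    - [0,-0.03,-0.18,0.03,0,10,-2]
    - [0,-0.03,-0.24,0.08,0.6,15,-4.4]
    - [0,-0.0305,-0.2505,0.1066,0.6,15,-4.4]
    - [0,-0.0305,-0.2505,0.1066,0.6,15,-4.4]
    - [0,-0.0305,-0.2505,0.1066,0.6,15,-4.4]

```text
clock: 8.07
position: [0.4349, 0.1111, 0.1587]
ee_rot: [0.991, 0.038, 0.13, -0.005]
ft_force: [0.3, 0.1, 0.0]
grip_width: 0.495
```

Run:
```python
from h import *
st(); im,d=snap('side'); cv2.imwrite('pics/pl1.png',cv2.resize(im[100:280,130:370],None,fx=3,fy=3))
tz=np.array([.257,.018,-.966]); P=np.array([.462,.114,.056])-.0055*tz
delta(P,4.3,15)
rack()
```

```text
t 8.07 p [0.4349 0.1111 0.1587] yaw 4.4 z [ 0.257  0.02  -0.966] F [0.3 0.1 0. ] T [-0.02  0.3   0.02] w 0.495 q [-0.77 -0.22  0.31  2.21  0.21  0.91 -0.49]
[-0.0009, -0.0008, 0.1012] [-0.1, -0.0, 0.0] toolz [ 0.26  0.02 -0.97]
side 411 [464.2  63.9] [ 77.7 227.8] 5.7 plane [0.163 0.012 0.05 ] [0.461 0.062 0.05 ]
top 403 [464.6  46.9] [ 72.8 192.4] 6.3 plane [0.181 0.03  0.051] [0.463 0.033 0.051]
```

View pics/pl1.png

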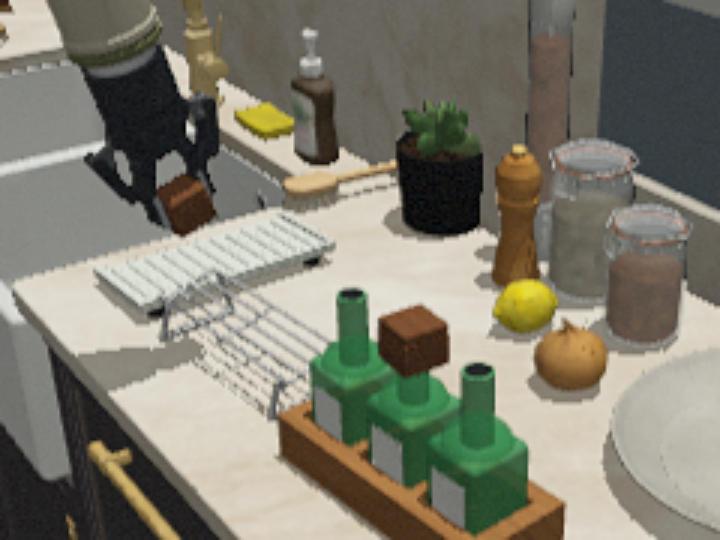

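Call:
servo_tool:
  motion:
    - [0,0,0,0.05,0,0,0]
    - [0,-0.001,0,0.085,0,0,0]
    - [0,-0.001,0,0.093,0,0,0]
    - [0,-0.001,0,0.098,0,0,0]
    - [0,-0.001,0,0.101,0,0,0]
    - [0,-0.001,0,0.101,0,0,0]

```text
clock: 8.98
position: [0.4603, 0.1141, 0.0617]
ee_rot: [0.991, 0.038, 0.131, -0.006]
ft_force: [-0.2, -0.0, -1.3]
grip_width: 0.49
```

Run:
```python
from h import *
st()
```

```text
t 8.97 p [0.4603 0.1141 0.0617] yaw 4.4 z [ 0.259  0.021 -0.966] F [-0.2 -0.  -1.3] T [-0.13  0.34  0.06] w 0.49 q [-0.77 -0.    0.38  2.27  0.14  0.63 -0.42]
```

Call:
servo_tool:
  motion:
    - [0,0,0,0.002,0,0,0]
    - [0,0,0,0.003,0,0,0]
    - [0,0,0,0.003,0,0,0]

```text
clock: 9.35
position: [0.4609, 0.1141, 0.0587]
ee_rot: [0.991, 0.038, 0.131, -0.006]
ft_force: [-6.2, -1.8, 11.2]
grip_width: 0.488
```

Call:
servo_tool:
  motion:
    - [0.6,0,0,0,0,0,0]
    - [0.8,0,0,0,0,0,0]
    - [0.8,0,0,0,0,0,0]
    - [0.8,0,0,-0.03,0,0,0]
    - [0.9,0,0,-0.08,0,0,0]
    - [0.9,0,0,-0.1,0,0,0]
    - [0.9,0,0,-0.1,0,0,0]

```text
clock: 10.22
position: [0.4356, 0.1124, 0.156]
ee_rot: [0.991, 0.038, 0.132, -0.006]
ft_force: [-0.9, 0.1, 0.9]
grip_width: 0.897
```

Run:
```python
from h import *
st(); im,d=snap('side'); cv2.imwrite('pics/pl1b.png',cv2.resize(im[100:280,130:370],None,fx=3,fy=3))
print([(toworld('side',r['point']).round(3).tolist(),round(r['confidence'],2)) for r in models.boxes_of('side','cap_1')])
delta([.4735,-.222,.27],-1); delta([.43,.03,.25],-1)
```

```text
t 10.22 p [0.4356 0.1124 0.156 ] yaw 4.4 z [ 0.261  0.023 -0.965] F [-0.9  0.1  0.9] T [-0.    0.28 -0.01] w 0.897 q [-0.79 -0.22  0.33  2.22  0.21  0.9  -0.49]
[([0.452, 0.093, 0.083], 0.8), ([0.468, -0.237, 0.17], 0.67)]
[0.0423, 0.3357, -0.1089] [-0.7, -15.0, 5.4] toolz [-0. -0. -1.]
[0.0141, 0.0811, -0.0957] [-0.7, -15.0, 5.4] toolz [-0. -0. -1.]
```

View pics/pl1b.png

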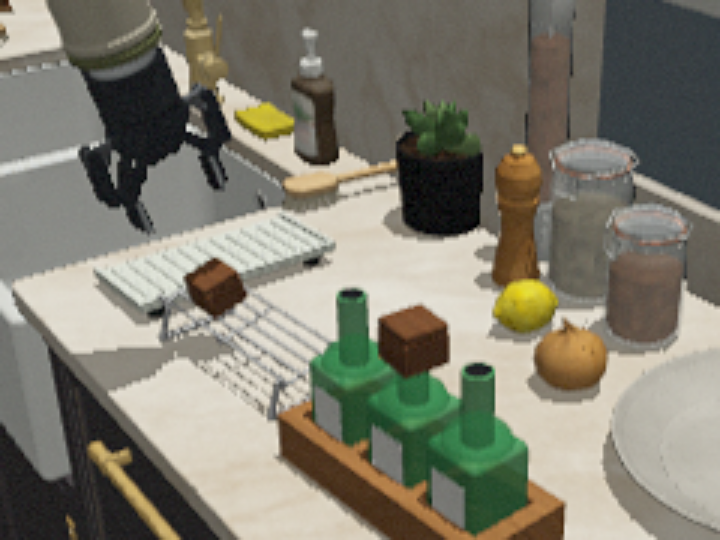

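Call:
servo_tool:
  motion:
    - [1,0.014,0.05,-0.06,0,-10,2]
    - [1,0.014,0.1,-0.096,-0.7,-15,5.4]
    - [1,0.03,0.17,-0.105,-0.7,-15,5.4]
    - [1,0.035,0.23,-0.109,-0.7,-15,5.4]
    - [1,0.042,0.29,-0.109,-0.7,-15,5.4]
    - [1,0.0423,0.3357,-0.109,-0.7,-15,5.4]
    - [1,0.0423,0.3357,-0.109,-0.7,-15,5.4]
    - [1,0.0423,0.3357,-0.109,-0.7,-15,5.4]

```text
clock: 11.32
position: [0.4734, -0.2217, 0.2694]
ee_rot: [1.0, -0.009, -0.001, 0.0]
ft_force: [0.4, 0.1, -0.9]
grip_width: 1.002
```

Run:
```python
from h import *
st(); delta([.4735,-.222,.1475],-1)
```

```text
t 11.32 p [ 0.4734 -0.2217  0.2694] yaw -1.0 z [-0.002 -0.    -1.   ] F [ 0.4  0.1 -0.9] T [ 0.01  0.01 -0.  ] w 1.002 q [-0.48  0.09  0.9   1.71 -0.07  1.38  0.41]
[0.0004, 0.0003, 0.1219] [0.0, 0.1, -0.0] toolz [-0. -0. -1.]
```

Call:
servo_tool:
  motion:
    - [1,0,0,0.05,0,0,0]
    - [1,0,0,0.1,0,0,0]
    - [1,0,0,0.121,0,0,0]
    - [1,0,0,0.121,0,0,0]
    - [0,0,0,0.121,0,0,0]
    - [0,0,0,0.121,0,0,0]
    - [0,0,0,0.121,0,0,0]
    - [0,0,0,0.121,0,0,0]
    - [0,0,0,0.121,0,0,0]
    - [0,0,0,0.121,0,0,0]

```text
clock: 12.58
position: [0.4747, -0.2218, 0.1509]
ee_rot: [1.0, -0.008, 0.001, -0.0]
ft_force: [1.5, 0.9, 7.1]
grip_width: 0.491
```

Call:
servo_tool:
  motion:
    - [0,0,0,0,0,0,9]
    - [0,0,0,-0.002,0,0,18]
    - [0,0,0,-0.004,0,0,27]
    - [0,0,0,-0.004,0,0,18]
    - [0,0,0,-0.0065,0,0,9]
    - [0,0,0,-0.009,0,0,0]
    - [0,0,0,-0.0115,0,0,-9]
    - [0,0,0,-0.014,0,0,-18]
    - [0,0,0,-0.0165,0,0,-27]
    - [0,0,0,-0.0165,0,0,-18]
    - [0,0,0,-0.019,0,0,-9]
    - [0,0,0,-0.0215,0,0,0]
    - [0,0,0,-0.024,0,0,9]
    - [0,0,0,-0.0265,0,0,18]
    - [0,0,0,-0.029,0,0,27]
    - [0,0,0,-0.029,0,0,18]
    - [0,0,0,-0.032,0,0,9]
    - [0,0,0,-0.035,0,0,0]
    - [0,0,0,-0.038,0,0,-9]
    - [0,0,0,-0.038,0,0,-9]

```text
clock: 15.08
position: [0.4735, -0.2219, 0.188]
ee_rot: [0.998, 0.069, 0.0, -0.0]
ft_force: [-0.5, 1.3, -0.5]
grip_width: 0.49
```

Run:
```python
from h import *
st(); im,d=snap('side'); cv2.imwrite('pics/tw2.png',cv2.resize(im[130:310,150:390],None,fx=3,fy=3))
```

```text
t 15.07 p [ 0.4735 -0.2219  0.188 ] yaw 8.0 z [ 0.     0.001 -1.   ] F [-0.5  1.3 -0.5] T [ 0.   -0.03  0.03] w 0.49 q [-0.43  0.17  0.87  1.83 -0.14  1.21  0.62]
```

View pics/tw2.png

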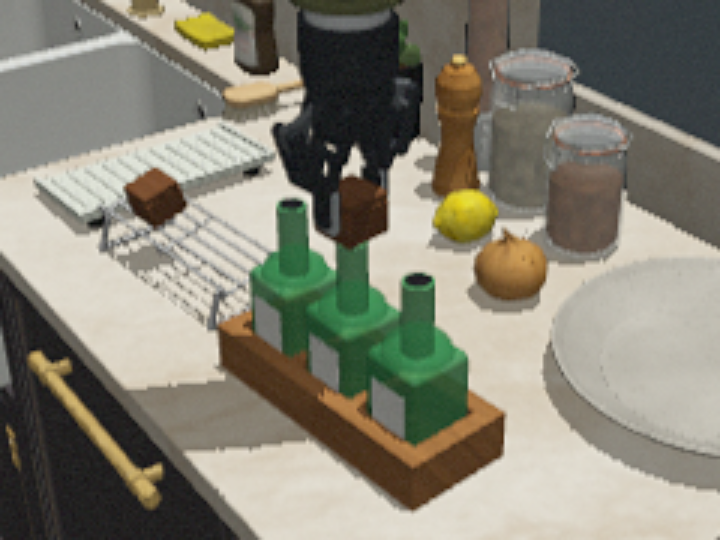

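Call:
servo_tool:
  motion:
    - [0,0,0,-0.02,0,0,0]
    - [0,0,0,-0.06,0,0,0]
    - [0,0,0,-0.08,0,0,0]
    - [0,0,0,-0.08,0,0,0]

```text
clock: 15.62
position: [0.4741, -0.2221, 0.2686]
ee_rot: [0.998, 0.068, 0.001, -0.0]
ft_force: [0.2, 0.7, -1.5]
grip_width: 0.49
```

Run:
```python
from h import *
st(); rack()
W=cloud('side',eyes.camera('side')[1]); m=(W[...,0]>.4)&(W[...,0]<.53)&(W[...,1]>.05)&(W[...,1]<.17)&(W[...,2]>.07)&(W[...,2]<.12); print('cap on rack',W[m].mean(0), W[m].min(0),W[m].max(0))
tz=np.array([.257,.018,-.966]); P=np.array([.469,.014,.055])-.008*tz
delta(P-.1*tz,4.3,15);
```

```text
t 15.62 p [ 0.4741 -0.2221  0.2686] yaw 7.9 z [ 0.002  0.    -1.   ] F [ 0.2  0.7 -1.5] T [-0.02  0.02  0.04] w 0.49 q [-0.46  0.09  0.88  1.71 -0.07  1.37  0.56]
side 396 [461.1  63.8] [ 72.2 228.4] 6.0 plane [0.168 0.041 0.052] [0.457 0.051 0.052]
top 452 [465.1  63.3] [ 77.2 224.8] 5.7 plane [0.176 0.018 0.051] [0.461 0.064 0.051]
cap on rack [0.45124535 0.10304266 0.0846914 ] [0.42930089 0.08621415 0.07004354] [0.47952423 0.13306351 0.09592921]
[0.0009, -0.2357, 0.1075] [-0.5, 15.1, 3.6] toolz [ 0.26  0.02 -0.97]
```

Call:
servo_tool:
  motion:
    - [0,0,-0.06,0,0,0,0]
    - [0,0,-0.12,0,0,5,1]
    - [0,0,-0.18,0.04,0,10,2]
    - [0,0.001,-0.2357,0.08,-0.5,15.1,3.6]
    - [0,0.001,-0.2357,0.1075,-0.5,15.1,3.6]
    - [0,0.001,-0.2357,0.1075,-0.5,15.1,3.6]
    - [0,0.001,-0.2357,0.1075,-0.5,15.1,3.6]

```text
clock: 16.65
position: [0.4423, 0.0109, 0.1613]
ee_rot: [0.991, 0.037, 0.131, -0.005]
ft_force: [0.6, -0.3, 0.4]
grip_width: 0.49
```

Run:
```python
from h import *
st()
tz=np.array([.257,.018,-.966]); P=np.array([.469,.014,.055])-.008*tz
delta(P,5,15)
```

```text
t 16.65 p [0.4423 0.0109 0.1613] yaw 4.3 z [ 0.26   0.02  -0.965] F [ 0.6 -0.3  0.4] T [ 0.    0.33 -0.02] w 0.49 q [-0.69 -0.29  0.48  2.24  0.21  0.91 -0.24]
[-0.0018, -0.0011, 0.1016] [0.2, -0.1, -0.7] toolz [ 0.26  0.02 -0.97]
```

Call:
servo_tool:
  motion:
    - [0,0,-0.001,0.05,0,0,0]
    - [0,-0.001,-0.001,0.085,0,0,0]
    - [0,-0.001,-0.001,0.094,0,0,0]
    - [0,-0.001,-0.001,0.098,0,0,0]
    - [0,-0.001,-0.001,0.101,0,0,0]
    - [0,-0.001,-0.001,0.1025,0,0,0]
    - [0,-0.001,-0.001,0.1025,0,0,0]

```text
clock: 17.52
position: [0.4674, 0.0148, 0.0615]
ee_rot: [0.991, 0.038, 0.132, -0.005]
ft_force: [0.4, 0.1, -1.1]
grip_width: 0.492
```

Call:
servo_tool:
  motion:
    - [0,0,0,0.0015,0,0,0]
    - [0,0,0,0.0025,0,0,0]
    - [0,0,0,0.0025,0,0,0]

```text
clock: 17.9
position: [0.468, 0.0148, 0.0603]
ee_rot: [0.991, 0.038, 0.131, -0.006]
ft_force: [-24.7, -3.6, 42.5]
grip_width: 0.492
```

Call:
servo_tool:
  motion:
    - [0.6,0,0,0,0,0,0]
    - [0.8,0,0,0,0,0,0]
    - [0.8,0,0,0,0,0,0]
    - [0.8,0,0,-0.03,0,0,0]
    - [0.9,0,0,-0.08,0,0,0]
    - [0.9,0,0,-0.1,0,0,0]
    - [0.9,0,0,-0.1,0,0,0]

```text
clock: 18.77
position: [0.4426, 0.0131, 0.1566]
ee_rot: [0.99, 0.038, 0.133, -0.006]
ft_force: [-0.9, 0.2, -0.5]
grip_width: 0.898
```

Run:
```python
from h import *
st(); im,d=snap('side'); cv2.imwrite('pics/pl2.png',cv2.resize(im[130:310,150:390],None,fx=3,fy=3))
im,d=snap('top'); W=cloud('top',d)
for (x0,x1,y0,y1,z0,z1) in [(.35,.6,-.4,-.05,.155,.195),(.42,.5,-.05,.17,.07,.12)]:
    m=(W[...,0]>x0)&(W[...,0]<x1)&(W[...,1]>y0)&(W[...,1]<y1)&(W[...,2]>z0)&(W[...,2]<z1)
    n,l,s,_=cv2.connectedComponentsWithStats(m.astype(np.uint8))
    for i in range(1,n):
        if s[i,4]>25:
            p=W[l==i]; r=cv2.minAreaRect(p[:,:2].astype(np.float32)*1000); print(s[i,4],np.round(r[0]),np.round(r[1]),round(r[2],1),p.mean(0).round(3))
p=W[(abs(W[...,0]-.53)<.12)&(abs(W[...,1]-.263)<.06)&(W[...,2]<.04)]
A=np.c_[p[:,0]-.529,p[:,1]-.263,np.ones(len(p))]; print('drainer plane',np.linalg.lstsq(A,p[:,2],rcond=None)[0])
delta([.44,-.05,.24],5.5); delta([.4785,-.3015,.25],5.5)
```

```text
t 18.77 p [0.4426 0.0131 0.1566] yaw 4.4 z [ 0.263  0.022 -0.965] F [-0.9  0.2 -0.5] T [-0.03  0.31  0.01] w 0.898 q [-0.72 -0.29  0.51  2.25  0.22  0.9  -0.25]
65 [ 466. -142.] [24. 25.] 15.3 [ 0.465 -0.142  0.17 ]
63 [ 474. -222.] [26. 22.] 16.1 [ 0.472 -0.222  0.169]
64 [ 478. -302.] [24. 25.] 19.5 [ 0.478 -0.302  0.17 ]
52 [468. 112.] [21. 41.] 4.8 [0.467 0.115 0.091]
111 [463.   6.] [45. 29.] 4.6 [0.463 0.004 0.088]
drainer plane [-0.00199428 -0.02452558  0.01985486]
[0.016, 0.0624, -0.0842] [0.1, -15.1, -1.1] toolz [ 0. -0. -1.]
[0.037, 0.3161, -0.089] [0.1, -15.1, -1.1] toolz [ 0. -0. -1.]
```

View pics/pl2.png

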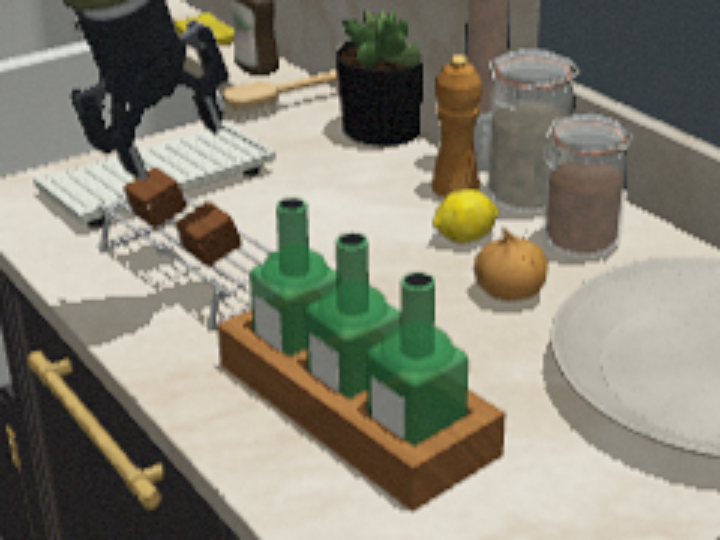

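Run:
```python
from h import *
delta([.44,-.05,.24],5.5); delta([.4655,-.142,.22],5.5); delta([.4655,-.142,.126],5.5)
```

```text
[0.016, 0.0624, -0.0842] [0.1, -15.1, -1.1] toolz [ 0. -0. -1.]
[0.0285, 0.1561, -0.0602] [0.1, -15.1, -1.1] toolz [ 0. -0. -1.]
[0.0041, 0.1561, 0.0306] [0.1, -15.1, -1.1] toolz [ 0. -0. -1.]
```

Call:
servo_tool:
  motion:
    - [1,0.01,0.03,-0.05,0,-8,-0.5]
    - [1,0.016,0.062,-0.084,0,-15,-1.1]
    - [1,0.028,0.12,-0.07,0,-15.1,-1.1]
    - [1,0.0285,0.156,-0.06,0,-15.1,-1.1]
    - [1,0.0285,0.156,-0.06,0,-15.1,-1.1]
    - [1,0.0155,0.156,-0.012,0,-15.1,-1.1]
    - [1,0.0041,0.156,0.0306,0,-15.1,-1.1]
    - [1,0.0041,0.156,0.0306,0,-15.1,-1.1]
    - [1,0.0041,0.156,0.0306,0,-15.1,-1.1]
    - [0,0.0041,0.156,0.0306,0,-15.1,-1.1]
    - [0,0.0041,0.156,0.0306,0,-15.1,-1.1]
    - [0,0.0041,0.156,0.0306,0,-15.1,-1.1]
    - [0,0.0041,0.156,0.0306,0,-15.1,-1.1]
    - [0,0.0041,0.156,0.0306,0,-15.1,-1.1]
    - [0,0.0041,0.156,0.0306,0,-15.1,-1.1]
  grip_force: 60

```text
clock: 20.75
position: [0.4665, -0.1419, 0.1273]
ee_rot: [0.999, 0.048, 0.001, 0.001]
ft_force: [2.3, 1.0, 5.7]
grip_width: 0.306
```

Run:
```python
from h import *
st(); delta([.47,-.142,.27],5.5);delta([.45,.05,.285],5.5); delta([.48,.15,.285],1.4); delta([.604,.263,.285],1.4)
```

```text
t 20.75 p [ 0.4665 -0.1419  0.1273] yaw 5.5 z [ 0.002 -0.002 -1.   ] F [2.3 1.  5.7] T [ 0.15 -0.42 -0.  ] w 0.306 q [-0.61  0.14  0.88  1.98 -0.12  1.07  0.42]
[0.0037, 0.0008, -0.1427] [0.1, -0.1, -0.0] toolz [ 0. -0. -1.]
[0.0022, -0.1922, -0.1582] [0.1, -0.1, -0.0] toolz [ 0. -0. -1.]
[0.0416, -0.2889, -0.1583] [0.1, -0.1, 4.1] toolz [ 0. -0. -1.]
[0.1758, -0.3895, -0.1584] [0.1, -0.1, 4.1] toolz [ 0. -0. -1.]
```

Call:
servo_tool:
  motion:
    - [0,0,0,-0.015,0,0,0]
    - [0,0,0,-0.04,0,0,0]
    - [0,0,0,-0.08,0,0,0]
    - [0,0.003,0,-0.12,0,0,0]
    - [0,0.003,-0.02,-0.15,0,0,0]
    - [0,0.003,-0.06,-0.158,0,0,0]
    - [0,0.003,-0.105,-0.158,0,0,0]
    - [0,0.003,-0.15,-0.158,0,0,0]
    - [0,0.003,-0.195,-0.158,0,0,1]
    - [0,0.02,-0.24,-0.158,0,0,2]
    - [0,0.042,-0.285,-0.158,0,0,4]
    - [0,0.075,-0.32,-0.158,0,0,4]
    - [0,0.11,-0.35,-0.158,0,0,4]
    - [0,0.15,-0.375,-0.158,0,0,4]
    - [0,0.17,-0.387,-0.158,0,0,4]
    - [0,0.176,-0.3895,-0.158,0,0,4]
    - [0,0.176,-0.3895,-0.158,0,0,4]

```text
clock: 22.88
position: [0.6033, 0.2622, 0.2835]
ee_rot: [1.0, 0.013, -0.0, 0.002]
ft_force: [0.2, -0.3, -5.6]
grip_width: 0.301
```

Run:
```python
from h import *
st(); im,d=snap('side'); cv2.imwrite('pics/c1.png',cv2.resize(im[50:290,120:390],None,fx=2.2,fy=2.2)); delta([.604,.263,.15],1.4)
```

```text
t 22.88 p [0.6033 0.2622 0.2835] yaw 1.4 z [-0.001 -0.004 -1.   ] F [ 0.2 -0.3 -5.6] T [-0.03 -0.03  0.03] w 0.301 q [-0.86  0.42  0.53  1.3  -0.21  1.48 -0.32]
[0.0009, -0.0014, 0.1339] [0.2, 0.0, 0.0] toolz [ 0. -0. -1.]
```

View pics/c1.png

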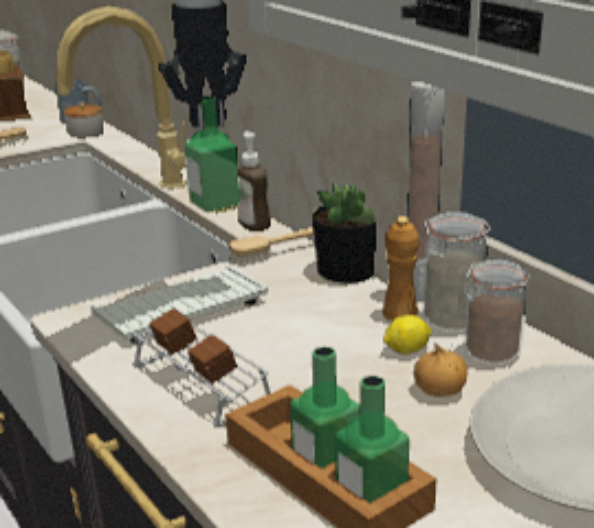

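Call:
servo_tool:
  motion:
    - [0,0,-0.001,0.04,0,0,0]
    - [0,0,-0.001,0.08,0,0,0]
    - [0,0,-0.001,0.115,0,0,0]
    - [0,0,-0.001,0.13,0,0,0]
    - [0,0,-0.001,0.134,0,0,0]
    - [0,0,-0.001,0.136,0,0,0]
    - [0,0,-0.001,0.137,0,0,0]
    - [0,0,-0.001,0.137,0,0,0]

```text
clock: 23.92
position: [0.604, 0.2638, 0.1475]
ee_rot: [1.0, 0.013, 0.001, 0.001]
ft_force: [0.0, -0.1, -5.2]
grip_width: 0.303
```

Call:
servo_tool:
  motion:
    - [0,0,0,0.001,0,0,0]
    - [0,0,0,0.002,0,0,0]
    - [0,0,0,0.0025,0,0,0]
    - [0,0,0,0.0025,0,0,0]

```text
clock: 24.42
position: [0.6042, 0.2642, 0.1456]
ee_rot: [1.0, 0.013, 0.001, 0.0]
ft_force: [-1.9, 1.0, 5.4]
grip_width: 0.298
```

Call:
servo_tool:
  motion:
    - [0.4,0,0,0,0,0,0]
    - [0.5,0,0,0,0,0,0]
    - [0.6,0,0,0,0,0,0]
    - [0.6,0,0,0,0,0,0]
    - [0.6,0,0,-0.03,0,0,0]
    - [0.6,0,0,-0.08,0,0,0]
    - [0.8,0,0,-0.13,0,0,0]
    - [1,0,0,-0.13,0,0,0]

```text
clock: 25.42
position: [0.6054, 0.2642, 0.279]
ee_rot: [1.0, 0.013, 0.003, -0.001]
ft_force: [-0.2, -0.4, -1.4]
grip_width: 0.977
```

```bash
cat >> h.py <<'E'
def tops():
    im,d=snap('top'); W=cloud('top',d)
    for nm,(x0,x1,y0,y1,z0,z1) in dict(caddy=(.35,.6,-.4,-.05,.155,.195),caps=(.40,.52,-.08,.19,.07,.12),dr=(.4,.68,.19,.34,.17,.2)).items():
        m=(W[...,0]>x0)&(W[...,0]<x1)&(W[...,1]>y0)&(W[...,1]<y1)&(W[...,2]>z0)&(W[...,2]<z1)
        n,l,s,_=cv2.connectedComponentsWithStats(m.astype(np.uint8))
        for i in range(1,n):
            if s[i,4]>25:
                p=W[l==i]; r=cv2.minAreaRect(p[:,:2].astype(np.float32)*1000); print(nm,s[i,4],np.round(r[0]),np.round(r[1]),round(r[2],1),p.mean(0).round(3))
E
python3 - <<'E'
from h import *
st(); tops()
delta([.5,.15,.28],5.5);delta([.47,-.05,.25],5.5); delta([.473,-.222,.22],5.5); delta([.473,-.222,.126],5.5)
E
```

```text
t 25.43 p [0.6054 0.2642 0.279 ] yaw 1.5 z [ 0.007  0.001 -1.   ] F [-0.2 -0.4 -1.4] T [ 0.    0.02 -0.04] w 0.977 q [-0.86  0.42  0.53  1.31 -0.21  1.46 -0.31]
caddy 63 [ 473. -222.] [26. 22.] 16.2 [ 0.472 -0.222  0.17 ]
caddy 65 [ 478. -302.] [24. 25.] 16.6 [ 0.478 -0.301  0.17 ]
caps 189 [434.  91.] [46. 44.] 6.7 [0.433 0.09  0.087]
caps 186 [442.  -6.] [47. 43.] 3.1 [ 0.441 -0.007  0.087]
dr 73 [605. 270.] [28. 27.] 28.0 [0.602 0.269 0.185]
[-0.1074, 0.1114, -0.0041] [0.0, -0.2, -4.0] toolz [ 0. -0. -1.]
[-0.1426, 0.3105, 0.0259] [0.0, -0.2, -4.0] toolz [ 0. -0. -1.]
[-0.1441, 0.4825, 0.056] [0.0, -0.2, -4.0] toolz [ 0. -0. -1.]
[-0.1444, 0.4824, 0.15] [0.0, -0.2, -4.0] toolz [ 0. -0. -1.]
```

Call:
servo_tool:
  motion:
    - [1,-0.05,0.05,-0.004,0,0,0]
    - [1,-0.107,0.11,-0.004,0,0,-2]
    - [1,-0.12,0.17,-0.004,0,0,-4]
    - [1,-0.13,0.23,0.01,0,0,-4]
    - [1,-0.14,0.29,0.02,0,0,-4]
    - [1,-0.143,0.35,0.026,0,0,-4]
    - [1,-0.144,0.41,0.04,0,0,-4]
    - [1,-0.144,0.46,0.056,0,-0.2,-4]
    - [1,-0.144,0.4825,0.056,0,-0.2,-4]
    - [1,-0.144,0.4825,0.056,0,-0.2,-4]
    - [1,-0.144,0.4825,0.1,0,-0.2,-4]
    - [1,-0.144,0.4825,0.14,0,-0.2,-4]
    - [1,-0.144,0.4825,0.15,0,-0.2,-4]
    - [1,-0.144,0.4825,0.15,0,-0.2,-4]
    - [0,-0.144,0.4825,0.15,0,-0.2,-4]
    - [0,-0.144,0.4825,0.15,0,-0.2,-4]
    - [0,-0.144,0.4825,0.15,0,-0.2,-4]
    - [0,-0.144,0.4825,0.15,0,-0.2,-4]
    - [0,-0.144,0.4825,0.15,0,-0.2,-4]
    - [0,-0.144,0.4825,0.15,0,-0.2,-4]

```text
clock: 27.98
position: [0.473, -0.2225, 0.126]
ee_rot: [0.999, 0.048, -0.001, 0.001]
ft_force: [1.7, 0.6, 5.6]
grip_width: 0.3
```

Run:
```python
from h import *
st(); delta([.45,.05,.285],5.5); delta([.48,.15,.285],1.4); delta([.529,.263,.285],1.4)
rack()
```

```text
t 27.98 p [ 0.473  -0.2225  0.126 ] yaw 5.5 z [-0.002 -0.003 -1.   ] F [1.7 0.6 5.6] T [ 0.18 -0.53 -0.03] w 0.3 q [-0.45  0.27  0.92  1.9  -0.24  1.09  0.66]
[0.0029, -0.273, -0.1597] [0.1, 0.1, -0.0] toolz [ 0. -0. -1.]
[0.0423, -0.3697, -0.16] [0.1, 0.1, 4.1] toolz [ 0. -0. -1.]
[0.1019, -0.4775, -0.1604] [0.1, 0.1, 4.1] toolz [ 0. -0. -1.]
side 436 [445.2  48.2] [ 74.6 227.5] 7.7 plane [0.092 0.023 0.053] [0.439 0.016 0.053]
top 362 [448.2  48.3] [ 74.8 223.7] 6.2 plane [0.173 0.006 0.052] [0.447 0.067 0.052]
```

Call:
servo_tool:
  motion:
    - [0,0,0,-0.015,0,0,0]
    - [0,0,0,-0.04,0,0,0]
    - [0,0,0,-0.08,0,0,0]
    - [0,0.003,0,-0.12,0,0,0]
    - [0,0.003,-0.02,-0.15,0,0,0]
    - [0,0.003,-0.06,-0.16,0,0,0]
    - [0,0.003,-0.105,-0.16,0,0,0]
    - [0,0.003,-0.15,-0.16,0,0,0]
    - [0,0.003,-0.195,-0.16,0,0,0]
    - [0,0.003,-0.24,-0.16,0,0,0]
    - [0,0.015,-0.285,-0.16,0,0,1]
    - [0,0.03,-0.33,-0.16,0,0,2]
    - [0,0.042,-0.37,-0.16,0,0,4]
    - [0,0.065,-0.41,-0.16,0,0,4.1]
    - [0,0.085,-0.445,-0.16,0,0,4.1]
    - [0,0.098,-0.47,-0.16,0,0,4.1]
    - [0,0.102,-0.4775,-0.16,0,0,4.1]
    - [0,0.102,-0.4775,-0.16,0,0,4.1]

```text
clock: 30.32
position: [0.5282, 0.2624, 0.2833]
ee_rot: [1.0, 0.012, -0.002, 0.002]
ft_force: [0.1, -1.0, -5.7]
grip_width: 0.3
```

Run:
```python
from h import *
st(); delta([.529,.263,.148],1.4)
```

```text
t 30.32 p [0.5282 0.2624 0.2833] yaw 1.4 z [-0.005 -0.005 -1.   ] F [ 0.1 -1.  -5.7] T [-0.07  0.01 -0.01] w 0.3 q [-0.97  0.25  0.52  1.5  -0.12  1.43 -0.42]
[0.0014, -0.0012, 0.1353] [0.3, 0.3, -0.0] toolz [ 0. -0. -1.]
```

Call:
servo_tool:
  motion:
    - [0,0,-0.001,0.04,0,0,0]
    - [0,0.001,-0.001,0.08,0.3,0.3,0]
    - [0,0.001,-0.001,0.115,0.3,0.3,0]
    - [0,0.001,-0.001,0.13,0.3,0.3,0]
    - [0,0.001,-0.001,0.135,0.3,0.3,0]
    - [0,0.001,-0.001,0.137,0.3,0.3,0]
    - [0,0.001,-0.001,0.139,0.3,0.3,0]
    - [0,0.001,-0.001,0.139,0.3,0.3,0]

```text
clock: 31.32
position: [0.5294, 0.2638, 0.1455]
ee_rot: [1.0, 0.012, 0.001, -0.002]
ft_force: [-1.1, 0.9, -5.5]
grip_width: 0.3
```

Call:
servo_tool:
  motion:
    - [0,0,0,0.001,0,0,0]
    - [0,0,0,0.002,0,0,0]
    - [0,0,0,0.0025,0,0,0]
    - [0,0,0,0.0025,0,0,0]

```text
clock: 31.82
position: [0.5299, 0.2646, 0.1442]
ee_rot: [1.0, 0.012, 0.002, -0.002]
ft_force: [-2.0, 1.0, 8.4]
grip_width: 0.302
```

Call:
servo_tool:
  motion:
    - [0.4,0,0,0,0,0,0]
    - [0.5,0,0,0,0,0,0]
    - [0.6,0,0,0,0,0,0]
    - [0.6,0,0,0,0,0,0]
    - [0.6,0,0,-0.03,0,0,0]
    - [0.6,0,0,-0.08,0,0,0]
    - [0.8,0,0,-0.13,0,0,0]
    - [1,0,0,-0.13,0,0,0]

```text
clock: 32.83
position: [0.5307, 0.2638, 0.2767]
ee_rot: [1.0, 0.012, 0.004, -0.003]
ft_force: [0.0, -0.4, -0.5]
grip_width: 0.983
```

Run:
```python
from h import *
st(); tops()
delta([.478,-.3015,.22],5.5); delta([.478,-.3015,.126],5.5)
```

```text
t 32.83 p [0.5307 0.2638 0.2767] yaw 1.4 z [ 0.008  0.007 -1.   ] F [ 0.  -0.4 -0.5] T [ 0.01 -0.03 -0.02] w 0.983 q [-0.97  0.24  0.53  1.52 -0.13  1.4  -0.41]
caddy 64 [ 478. -302.] [24. 25.] 15.7 [ 0.478 -0.302  0.17 ]
caps 190 [434.  91.] [48. 44.] 7.7 [0.433 0.09  0.087]
caps 186 [442.  -6.] [47. 43.] 3.6 [ 0.441 -0.007  0.087]
dr 71 [603. 270.] [26. 25.] 64.5 [0.603 0.269 0.186]
dr 72 [529. 271.] [25. 26.] 6.0 [0.529 0.27  0.185]
[-0.0655, 0.5639, 0.0511] [-0.3, -0.3, -4.1] toolz [ 0. -0. -1.]
[-0.0659, 0.5644, 0.1451] [-0.3, -0.3, -4.1] toolz [ 0. -0. -1.]
```

Call:
servo_tool:
  motion:
    - [1,-0.03,0.05,-0.004,0,0,0]
    - [1,-0.06,0.11,-0.004,0,0,-2]
    - [1,-0.07,0.17,-0.004,0,0,-4]
    - [1,-0.07,0.23,0.0,0,0,-4]
    - [1,-0.07,0.29,0.01,0,0,-4]
    - [1,-0.07,0.35,0.02,0,0,-4]
    - [1,-0.066,0.41,0.03,0,0,-4]
    - [1,-0.066,0.47,0.04,0,0,-4]
    - [1,-0.066,0.53,0.05,-0.3,-0.3,-4.1]
    - [1,-0.066,0.564,0.05,-0.3,-0.3,-4.1]
    - [1,-0.066,0.564,0.05,-0.3,-0.3,-4.1]

```text
clock: 34.25
position: [0.4747, -0.3048, 0.2193]
ee_rot: [0.999, 0.045, -0.003, 0.002]
ft_force: [0.1, -0.2, -0.1]
grip_width: 0.997
```

Run:
```python
from h import *
st(); delta([.478,-.302,.126],5.5)
```

```text
t 34.25 p [ 0.4747 -0.3048  0.2193] yaw 5.2 z [-0.006 -0.004 -1.   ] F [ 0.1 -0.2 -0.1] T [ 0.03 -0.07  0.01] w 0.997 q [-0.36  0.31  1.04  1.68 -0.27  1.31  0.81]
[0.0041, -0.0028, 0.0933] [0.2, 0.4, -0.3] toolz [ 0. -0. -1.]
```

Call:
servo_tool:
  motion:
    - [1,0.002,-0.0015,0.03,0,0,0]
    - [1,0.002,-0.0015,0.07,0,0,0]
    - [1,0.002,-0.0015,0.093,0,0,0]
    - [1,0.002,-0.0015,0.093,0,0,0]
    - [0,0.002,-0.0015,0.093,0,0,0]
    - [0,0.002,-0.0015,0.093,0,0,0]
    - [0,0.002,-0.0015,0.093,0,0,0]
    - [0,0.002,-0.0015,0.093,0,0,0]
    - [0,0.002,-0.0015,0.093,0,0,0]
    - [0,0.002,-0.0015,0.093,0,0,0]

```text
clock: 35.5
position: [0.479, -0.3006, 0.1284]
ee_rot: [0.999, 0.048, -0.001, 0.001]
ft_force: [2.4, 1.4, 6.2]
grip_width: 0.304
```

Run:
```python
from h import *
st(); delta([.45,.05,.285],5.5); delta([.44,.15,.285],1.4); delta([.455,.263,.285],1.4)
```

```text
t 35.5 p [ 0.479  -0.3006  0.1284] yaw 5.5 z [-0.001 -0.003 -1.   ] F [2.4 1.4 6.2] T [ 0.19 -0.47  0.02] w 0.304 q [-0.31  0.41  0.97  1.79 -0.37  1.14  0.88]
[0.0044, -0.3513, -0.1576] [0.2, 0.1, -0.0] toolz [ 0. -0. -1.]
[0.004, -0.4518, -0.1579] [0.2, 0.1, 4.1] toolz [ 0. -0. -1.]
[0.0298, -0.5628, -0.1582] [0.2, 0.1, 4.1] toolz [ 0. -0. -1.]
```

Call:
servo_tool:
  motion:
    - [0,0,0,-0.015,0,0,0]
    - [0,0,0,-0.04,0,0,0]
    - [0,0,0,-0.08,0,0,0]
    - [0,0.003,0,-0.12,0,0,0]
    - [0,0.003,-0.02,-0.15,0,0,0]
    - [0,0.003,-0.06,-0.158,0,0,0]
    - [0,0.003,-0.105,-0.158,0,0,0]
    - [0,0.003,-0.15,-0.158,0,0,0]
    - [0,0.003,-0.2,-0.158,0,0,0]
    - [0,0.003,-0.25,-0.158,0,0,0]
    - [0,0.004,-0.3,-0.158,0,0,1]
    - [0,0.004,-0.35,-0.158,0,0,2]
    - [0,0.004,-0.4,-0.158,0,0,4.1]
    - [0,0.004,-0.45,-0.158,0,0,4.1]
    - [0,0.015,-0.495,-0.158,0,0,4.1]
    - [0,0.025,-0.535,-0.158,0,0,4.1]
    - [0,0.03,-0.558,-0.158,0,0,4.1]
    - [0,0.03,-0.563,-0.158,0,0,4.1]
    - [0,0.03,-0.563,-0.158,0,0,4.1]

```text
clock: 37.88
position: [0.4549, 0.262, 0.2843]
ee_rot: [1.0, 0.011, -0.002, 0.002]
ft_force: [0.4, -0.3, -3.6]
grip_width: 0.302
```

Run:
```python
from h import *
st(); delta([.455,.263,.149],1.4)
```

```text
t 37.88 p [0.4549 0.262  0.2843] yaw 1.3 z [-0.003 -0.004 -1.   ] F [ 0.4 -0.3 -3.6] T [-0.09 -0.04 -0.08] w 0.302 q [-1.1   0.08  0.53  1.66 -0.04  1.41 -0.55]
[0.0006, -0.0015, 0.1353] [0.2, 0.2, -0.1] toolz [ 0. -0. -1.]
```

Call:
servo_tool:
  motion:
    - [0,0,-0.001,0.04,0,0,0]
    - [0,0,-0.001,0.08,0.2,0.2,0]
    - [0,0,-0.001,0.115,0.2,0.2,0]
    - [0,0,-0.001,0.13,0.2,0.2,0]
    - [0,0,-0.001,0.135,0.2,0.2,0]
    - [0,0,-0.001,0.137,0.2,0.2,0]
    - [0,0,-0.001,0.138,0.2,0.2,0]
    - [0,0,-0.001,0.138,0.2,0.2,0]

```text
clock: 38.88
position: [0.4548, 0.2641, 0.147]
ee_rot: [1.0, 0.012, 0.001, -0.001]
ft_force: [0.9, 0.3, -3.3]
grip_width: 0.303
```

Call:
servo_tool:
  motion:
    - [0,0,0,0.001,0,0,0]
    - [0,0,0,0.002,0,0,0]
    - [0,0,0,0.0025,0,0,0]
    - [0,0,0,0.0025,0,0,0]

```text
clock: 39.38
position: [0.4555, 0.2654, 0.1464]
ee_rot: [1.0, 0.012, 0.001, -0.002]
ft_force: [-2.6, 1.0, 16.5]
grip_width: 0.3
```

Call:
servo_tool:
  motion:
    - [0.4,0,0,0,0,0,0]
    - [0.5,0,0,0,0,0,0]
    - [0.6,0,0,0,0,0,0]
    - [0.6,0,0,0,0,0,0]
    - [0.6,0,0,-0.03,0,0,0]
    - [0.6,0,0,-0.08,0,0,0]
    - [0.8,0,0,-0.14,0,0,0]
    - [0.8,0,0,-0.2,0,0,0]
    - [0.8,0,0,-0.2,0,0,0]
    - [0.8,0,0,-0.2,0,0,0]

```text
clock: 40.62
position: [0.4541, 0.2636, 0.3433]
ee_rot: [1.0, 0.012, -0.0, -0.0]
ft_force: [0.6, -0.3, -0.6]
grip_width: 0.799
```

Run:
```python
from h import *
st(); tops(); rack()
im,d=snap('side'); cv2.imwrite('pics/fin.png',cv2.resize(im[50:410,120:440],None,fx=1.6,fy=1.6))
for t in ['mug','lemon','onion','garlic']:
    print(t,[(toworld('side',r['point']).round(3).tolist(),round(r['confidence'],2)) for r in models.boxes_of('side',t)])
```

```text
t 40.62 p [0.4541 0.2636 0.3433] yaw 1.4 z [-0.     0.001 -1.   ] F [ 0.6 -0.3 -0.6] T [-0.05 -0.02  0.01] w 0.799 q [-1.11  0.06  0.53  1.56 -0.03  1.53 -0.56]
caps 188 [434.  91.] [46. 43.] 4.6 [0.433 0.09  0.087]
caps 187 [442.  -6.] [47. 43.] 2.5 [ 0.441 -0.007  0.086]
dr 76 [603. 270.] [27. 26.] 80.6 [0.602 0.269 0.184]
dr 76 [529. 271.] [27. 25.] 21.4 [0.529 0.27  0.183]
dr 73 [455. 270.] [26. 25.] 51.6 [0.454 0.268 0.186]
side 435 [445.8  46.9] [ 74.8 230.9] 7.7 plane [0.096 0.019 0.053] [0.44  0.017 0.053]
top 451 [448.6  48.4] [ 73.  225.2] 5.7 plane [0.167 0.011 0.052] [0.446 0.045 0.052]
mug [([0.445, -0.592, 0.06], 0.75), ([0.685, -0.175, 0.045], 0.73)]
lemon [([0.725, -0.058, 0.038], 0.55)]
onion [([0.689, -0.177, 0.047], 0.83), ([0.426, -0.022, 0.049], 0.38)]
garlic [([0.381, -0.489, 0.037], 0.66), ([0.596, 0.238, 0.099], 0.36)]
```

View pics/fin.png

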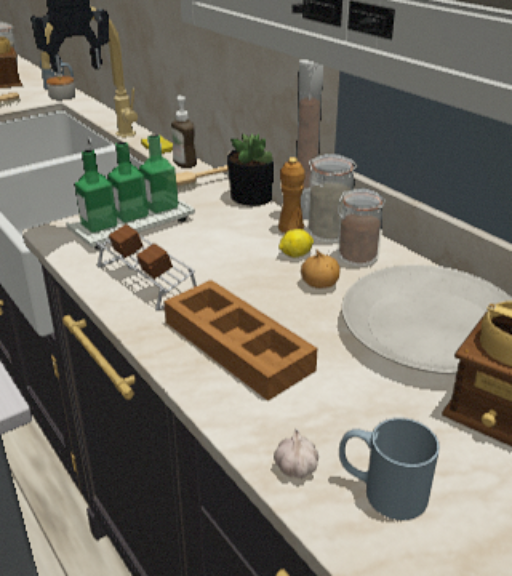

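```bash
python3 -c "
from h import *
print(ticket.hand_in())"
```

```text
the job is handed in; nothing more can be done
None
```

The caddy is stripped and the job is handed in, with about 41 s on the robot clock out of 210 s. I don't have the verdict, since the hand-in reports none.

Two bottles wore caps. I twisted both off in their wells and set them mouth down on the rack, then stood all three bottles on the draining board.

**Last checks, with the gripper open and clear above the bottles:**
- **Bottles:** they stand upright about 75 mm apart, at x ≈ 0.454, 0.529 and 0.602 and y ≈ 0.27 m. All are well inside the edge, and the slight lean follows the board's slope.
- **Caps:** both lie flat on the sloping deck, about +43 mm and -55 mm from its middle and within about 3 mm of its centre line.
- **Rack:** it was knocked about 2 cm during the run, and the caps moved with it and stayed in place. It looks level in the picture, but I did not measure its tilt.
- **Bystanders:** lemon, onion and garlic are within about 3 mm of their first readings. The mug was not found reliably at the start, so I could not compare a position for it. Nothing came near it, and it looks unmoved in the picture.

**Not fully in agreement:** the second cap met the deck at about 49 N on the wrist. That is below the 120 N wrist limit. It is above the 40 N figure, but that applies to the arm and gripper body, and the load went through the held cap. The side and top cameras put the rack 2 to 3 mm apart.

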